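# Load a vial into a photometer drawer

### The job

Press the release key on top of the photometer so that its drawer springs out, stand the small screw-cap vial upright and fully down in the round well of the drawer, then push the drawer back in until the latch clicks and it stays shut by itself. Push only as hard as the latch needs: do not force the key, the drawer or the vial, and leave the things standing round about where they are.

Things in the scene. Friction and masses are not known exactly. Their poses are not given: they have to be found in the camera images.
- photometer: Low white bench instrument, fixed, 160 mm deep (x), 170 wide (y), top at z 80 mm; a display hump up to 108 mm high covers its rear half (from about 15 mm before the centre). Origin: centre of the underside. Its front faces its own -x; the drawer comes out of the front's middle along -x, through an opening from y -36 to +36 and z 7 to 65 mm.
- drawer (a joint): Opening of the drawer, m: 0 = home (shut, latched), 0.075 = fully out, negative = pushed in past home. A spring always pushes it out (3.5 N at home, 2 N when out); only the latch keeps it shut. It comes out by itself in half a second when the key lets it go. More than 20 N on the drawer harms it.
- drawer_front (a point): Centre of the drawer's flat front face (68 mm wide, z 9 to 63 mm; this point at z 36), here it is pushed along the photometer's +x. It stands 16 mm proud of the housing at home and moves with the drawer. The drawer latches only when pushed PAST home by 1 to 10 mm, differently from unit to unit and not marked: see face for how it feels.
- face (a point): Centre of the drawer opening in the housing's front (z 36 mm), axes as the photometer's. Feel of pushing home: 3 to 5 N on the way, rising to 8 or 9 N past home, a drop of 2 to 3 N as the latch clicks; at once after it a stiff rubber buffer (about 10 N per mm) stops the drawer. Let go, it returns to 0 and stays; without the click it springs out.
- well (a point): Centre of the floor (z 12 mm) of the drawer's round well: 24.5 mm across, 2 mm chamfer, 14 mm deep, in a 40 x 40 mm block with top at z 26. Moves with the drawer, hidden while it is shut; when out, 36.5 mm before the housing and 36.5 mm behind the drawer front's back (63 mm high). A vial fully down just clears the opening's upper edge; one not down strikes it.
- key_top (a point): Centre of the top of the release key: grey 30 x 26 mm push key standing 11 mm proud of the photometer's top at its front right corner (32 mm behind the front, 58 mm right of the middle, at -y; top at z 91 mm). It is pressed straight down.
- release_key (a joint): How far the key is pressed, m: 0 up, 0.008 fully down. 3 N starts it, 6 N holds it fully down; the drawer is let go at about 4 mm. It springs back up, and dips and jumps up by itself when the drawer clicks home. More than 20 N harms it.
- vial: The only vial on the bench: small, of glass, with a black screw cap; 48 mm tall, body 22 mm across up to 38 mm height, cap 18 mm across above it; 10 to 22 g; stands upright. Origin: centre of its underside, z up along it. More than 20 N against drawer or housing breaks it.
- bottle_small: Bystander: round plastic bottle 42 mm across, 78 mm tall, standing upright. Origin: centre of the underside.
- timer: Bystander: flat square timer 58 x 58 x 20 mm lying face up. Origin: centre of the underside.
- tape_roll: Bystander: roll of tape 77 mm across, 19 mm high, lying flat. Origin: centre of the underside.
Not all that is in view belongs to the job. What is shaped like the vial but brown is not meant.

How it is judged:
By the outcome, as a careful person would: the job done as asked, in the order asked, and still so for the second after the job is handed in, with the robot touching nothing.
It also fails if it takes over 72 s, if anything falls off the work surface, if the arm or the gripper's body presses on something with over 40 N, if the wrist force passes 120 N, or if a joint passes its speed limit or range.

### The arm

A 7-joint arm with a two-finger parallel gripper is mounted at the origin on a cart in front of the work surface, level with it; the furniture and walls round the work are solid. World frame = base frame: x ahead of the robot, y to its left, z up, the work surface at z = 0. Lengths are in m, angles in rad, forces in N, time in s.
With the tool pointing down it reaches from about 0.425 to 0.95 m from the base axis. Payload 16.7 kg.
Tool frame: the origin (TCP) lies midway between the tips of the shut fingers; the grasp point (between the pads) lies 19 mm behind it; z points along the fingers, y is the line along which they close (so a half turn about z gives the same grasp; the last joint's range is limited). The gripper opens to 94 mm and grips with 3 to 60 N. Pads are 16 mm wide; open, the fingers measure 119 mm over their backs; the gripper's body (75 mm by 177 mm) begins 78 mm behind the grasp point.
Start: joints at [0.955, 0.426, 0.074, 1.606, -0.034, 1.111, -0.067], TCP at [0.304, -0.603, 0.205] pointing down, gripper open.
Joint ranges: [-2.85, 2.85], [-0.5, 2.14], [-1.23, 1.37], [0.21, 2.46], [-1.02, 4.16], [0.16, 2.05], [-2.73, 2.73]. Speed limits (rad/s): [1.89, 1.89, 2.39, 2.39, 3.01, 3.01, 3.01].

### API

Orientations are given as a rotation vector (axis times angle).
In Python, from bench import arm, camera, get_calibration gives the robot as it stands.
- The arm moves only by the shell command python3 -m pendant 'ROWS' [OPENING] [FORCE]. ROWS is JSON, one flat list of numbers, 6 for each row, row after row: the shift along the world's x, y, z in cm, then the turn, a rotation vector about the world's x, y, z in rad. In form: [dx, dy, dz, rx, ry, rz, dx, dy, dz, rx, ry, rz, ...]. A call has exactly 8 rows; each row shifts and turns the commanded pose from where the row before left it; what a row does not reach is not made up. A row lasts 1/10 s, in which the tool goes at most 50 mm and 8.59 degrees, less where a joint would pass 70% of its speed; a pose out of reach is approached as far as the arm can. A call is refused whole if a number of a shift passes 5 or a number of a turn 0.15, either way. A call with a gripper value outside its range is refused whole. OPENING is the closure, from 0 (fully open) to 1 (shut), set as the call begins (- or left out, the last holds). The fingers move at their own pace and stop on an object; FORCE is the grip in N (left out, the last holds). Time passes only in rows, so rows that do not move let the fingers close, or fill a call up. It gives the time, the measured TCP pose, the force, the opening and the grip force at its end, in the units of the state.
- arm.observe(): the state, without advancing time (a new reading comes with each control period).
- camera(name): name is "scene" or "top" or "wrist"; returns the picture (480x640x3 uint8, red, green, blue); there is no depth.
- get_calibration(name): a dict with "fov_y" (degrees; the focal length in pixels is half the picture's height over the tangent of half this angle, whatever the lens; pixels are square), "cx", "cy" (the principal point, pixels), "camera_from_world" (4x4, takes a point from world to camera coordinates); the wrist camera has in their place "tool_from_camera" (4x4, takes a point from camera to tool coordinates, whose origin is the TCP and whose axes are the flange's). Camera axes: x right, y down, z forward; pixel columns grow to the right and rows downward; lengths in m; the calibration is good to about 2 mm. A picture is of the moment at which its call begins: read the wrist's pose just before it. get_calibration takes no time and is no camera call.
- arm.close_job(): hands the job in; it is judged then, once.
The state is a dict: "clock": time; "joint_positions": joint angles; "joint_velocities": joint speeds; "effort": joint torques, N m; "tcp_pos": TCP position; "ee_rot": TCP orientation; "contact_force": force on the tool from outside, world axes, zero at the start; "torque": the same for the moment, N m; "grip_width": opening from 0.0 (shut) to 1.0 (fully open); "finger_force": force on a finger pad.
Only numpy, scipy, OpenCV 4.12 (cv2) and the standard library are available. Lean on these libraries where they do the work, as an engineer would, in place of code of your own. Each camera call takes 0.05 s, during which the arm holds its last target. There are 200 camera calls.

## Working session

There is one attempt and no reset: what is moved stays moved. The work goes in short steps, Python scripts to look and compute and a shell command to move; the robot and the scene stay as the last step left them, time stands still between calls to the robot, and variables do not carry over. Pictures are saved under pics/ and viewed, at most 13 in all, crops included, and the job is handed in when it is done.

```bash
ls; mkdir -p pics; python3 - <<'E'
from bench import arm,camera,get_calibration
import cv2,numpy as np
for n in("scene","top"):
    im=camera(n); cv2.imwrite(f"pics/{n}0.png",im[:,:,::-1]); c=get_calibration(n); print(n,c["fov_y"],c["cx"],c["cy"],np.round(c["camera_from_world"],3).tolist(), {k for k in c})
print(get_calibration("wrist")); s=arm.observe(); print(s)
E
```

```text
pics
scene 42.7545927701728 327.9701705839896 240.22564693829978 [[-0.65, -0.76, -0.008, 0.359], [-0.568, 0.493, -0.659, 0.382], [0.504, -0.424, -0.752, 1.021], [0.0, 0.0, 0.0, 1.0]] {'cy', 'camera_from_world', 'fov_y', 'cx'}
top 57.93493763798169 314.0245903043111 247.09205056932626 [[0.014, -1.0, -0.002, -0.025], [-0.975, -0.013, -0.223, 0.566], [0.223, 0.005, -0.975, 1.112], [0.0, 0.0, 0.0, 1.0]] {'cy', 'camera_from_world', 'fov_y', 'cx'}
{'fov_y': 64.29838195534873, 'cx': 324.3488223334971, 'cy': 235.09009355561554, 'tool_from_camera': array([[-1.02020637e-03, -9.71654189e-01, -2.36404518e-01,
         6.90664990e-02],
       [ 9.99999200e-01, -1.16819064e-03,  4.85911931e-04,
         7.66919522e-04],
       [-7.48303907e-04, -2.36403833e-01,  9.71654603e-01,
        -1.79134375e-01],
       [ 0.00000000e+00,  0.00000000e+00,  0.00000000e+00,
         1.00000000e+00]])}
{'clock': 0.1, 'joint_positions': array([ 0.95449478,  0.42664954,  0.07384625,  1.60650079, -0.03410204,
        1.11076173, -0.06710719]), 'joint_velocities': array([-1.30042408e-03, -8.03161657e-04,  1.29583751e-05, -2.81480947e-03,
       -3.96999581e-04,  9.99432372e-04,  4.99022599e-04]), 'effort': array([ 8.77921586e-03, -9.37461805e+01,  3.67753386e+00, -4.55036330e+01,
       -4.85032902e-02,  1.68265624e-02,  4.92774598e-05]), 'tcp_pos': array([ 0.30359285, -0.60247138,  0.20487734]), 'ee_rot': array([-3.05543513e+00, -7.26327005e-01,  4.88108330e-04]), 'contact_force': array([ 0.42844415, -0.60029045,  0.54700563]), 'torque': array([-0.00226866, -0.02967581, -0.02062091]), 'finger_force': 0.0, 'grip_width': 0.9998214297599247}
```

View pics/scene0.png

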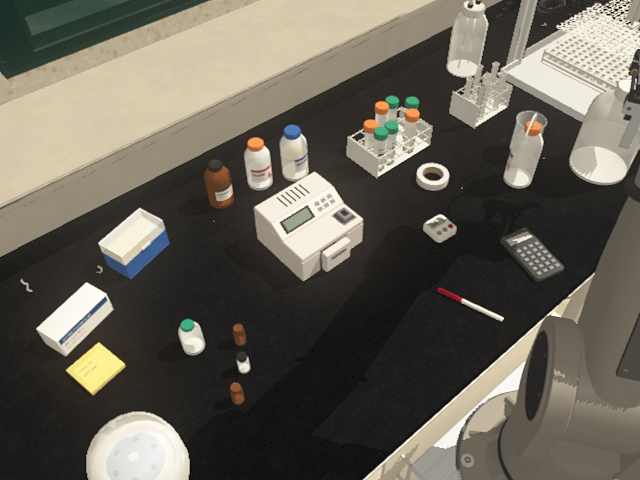

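View pics/top0.png

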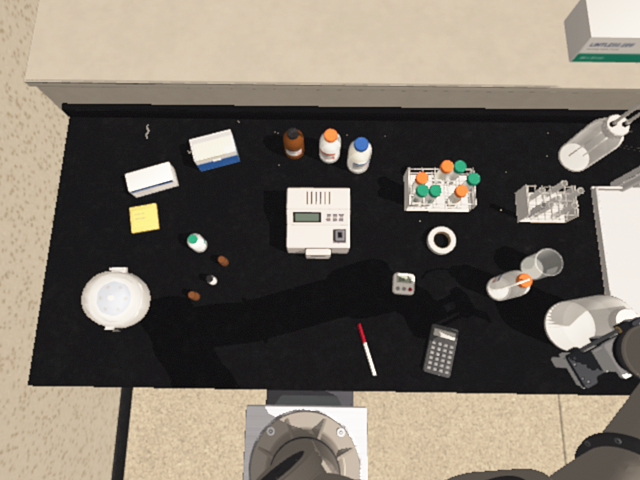

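The scene view shows the photometer at about (310,225), with its key at (345,215). In the top view it is at (318,222), with the key at (340,236) and the drawer front at (318,253).

Three things could be the vial, in scene / top pixels:
- (239,334) / (223,260): brown.
- (237,393) / (194,296): brown.
- (243,362) / (212,280): clear body with a black cap. This one fits the description.

I'll confirm it in an enlarged crop.

```bash
python3 - <<'E'
import cv2,numpy as np
s=cv2.imread("pics/scene0.png");t=cv2.imread("pics/top0.png")
f=lambda im,x,y,w,h,k:cv2.resize(im[y:y+h,x:x+w],None,fx=k,fy=k,interpolation=cv2.INTER_NEAREST)
a=np.hstack([f(s,210,315,66,100,3),f(t,180,225,66,100,3),np.zeros((300,4,3),np.uint8)])
b=f(t,275,180,90,90,4)[:300]
b2=f(s,245,165,130,115,3)[:,:390]
c=f(t,278,180,80,85,5)[:300] if 0 else f(t,280,182,78,80,5)
top=np.hstack([a,np.zeros((300,400,3),np.uint8)]);top=top[:, :800]
can=np.zeros((600,800,3),np.uint8);can[:300,:400]=a[:,:400]
can[:345,400:790]=b2; can[300:600,0:390]=f(t,280,182,78,60+0,5)[:300,:390]
can[345:600,400:800]=f(t,280,222,80,51,5)[:255,:400]
cv2.imwrite("pics/crop1.png",can)
E
```

```text
(no output)
```

View pics/crop1.png

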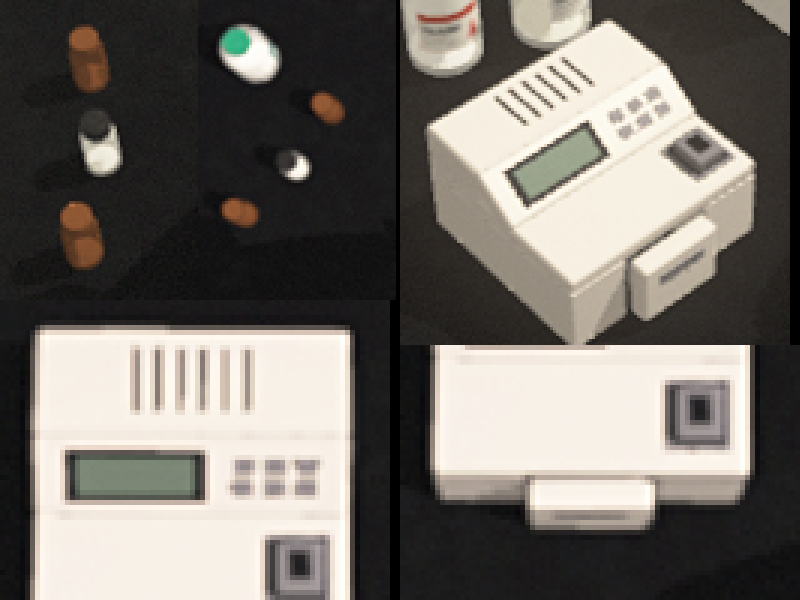

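The crop confirms it. The middle vial has a clear body and black cap, with its cap at scene (242,354) and top (210,278). The outer two are brown. The key's pale top is at top (340,235), and the front top edge of the housing runs from (286,247.6) to (350,247.2).

```bash
cat > h.py <<'E'
from bench import arm,camera,get_calibration
import cv2,numpy as np
from scipy.spatial.transform import Rotation as R
def ray(n,u,v,pose=None):
    c=get_calibration(n); f=240/np.tan(np.radians(c["fov_y"]/2))
    d=np.array([(u-c["cx"])/f,(v-c["cy"])/f,1])
    if n=="wrist":
        T=np.eye(4);T[:3,:3]=R.from_rotvec(pose[1]).as_matrix();T[:3,3]=pose[0]; M=T@c["tool_from_camera"]
    else: M=np.linalg.inv(c["camera_from_world"])
    return M[:3,3],M[:3,:3]@d
def onz(n,u,v,z,pose=None):
    o,d=ray(n,u,v,pose); return o+d*(z-o[2])/d[2]
def tri(*rs):
    A=0;b=0
    for o,d in rs:
        d=d/np.linalg.norm(d);P=np.eye(3)-np.outer(d,d);A=A+P;b=b+P@o
    p=np.linalg.solve(A,b);return p,[np.linalg.norm((np.eye(3)-np.outer(d,d)/(d@d))@(p-o)) for o,d in rs]
E
python3 - <<'E'
from h import *
np.set_printoptions(precision=4,suppress=True)
print("cap tri",tri(ray("scene",242,354),ray("top",209.7,278.3)))
print("cap",onz("scene",242,354,.048),onz("top",209.7,278.3,.048))
print("base",onz("scene",244.7,370.7,.0),onz("top",213.3,281.7,0))
print("brown tops",onz("top",180+(320-198)/3,225+100/3,.048),onz("top",180+(232-198)/3,225+208/3,.048))
print("front edge",onz("top",286.4,247.6,.08),onz("top",350,247.3,.08))
print("key",onz("top",340.2,234.8,.091),onz("scene",245+(703-400)/3,165+147/3,.091))
print("scene front-left corner, front-right",onz("scene",245+(570-400)/3,165+283/3,.08),onz("scene",245+(753-400)/3,165+162/3,.08))
print("drawer front top edge L R",onz("top",280+128/5,222+165/5,.063),onz("top",280+255/5,222+165/5,.063))
E
```

```text
cap tri (array([0.4802, 0.265 , 0.0494]), [np.float64(0.0016439306934742403), np.float64(0.0016439306934741022)])
cap [0.4824 0.2655 0.048 ] [0.4791 0.2643 0.048 ]
base [0.4768 0.27   0.    ] [0.4768 0.2654 0.    ]
brown tops [0.5346 0.238  0.048 ] [0.435  0.3107 0.048 ]
front edge [0.5599 0.0568 0.08  ] [ 0.563  -0.1133  0.08  ]
key [ 0.5943 -0.0864  0.091 ] [ 0.5909 -0.0835  0.091 ]
scene front-left corner, front-right [0.5635 0.0588 0.08  ] [ 0.5648 -0.1074  0.08  ]
drawer front top edge L R [0.5439 0.0055 0.063 ] [ 0.5448 -0.0632  0.063 ]
```

```bash
python3 -m pendant '[0,0,3,0,0,0, 0,0,3,0,0,0, 0,0,3,0,0,0, 2,3.5,0,0,0,-0.09, 2,3.5,0,0,0,-0.09, 2,3.5,0,0,0,-0.09, 2,3.5,0,0,0,-0.09, 2,3.5,0,0,0,-0.09]' 1 10
```

```text
clock: 0.9
tcp_pos: [0.4042, -0.4261, 0.2953]
ee_rot: [-3.141, -0.02, 0.0]
contact_force: [1.2, -1.0, -0.1]
grip_width: 0.354
finger_force: 0.0
```

```bash
python3 -m pendant '[2.3,4.2,0,0,0,0, 2.3,4.2,0,0,0,0, 2.3,4.2,0,0,0,0, 2.3,4.2,0,0,0,0, 2.3,4.2,0,0,0,0, 2.3,4.2,0,0,0,0, 2.3,4.2,0,0,0,0, 0,0,0,0,0,0]'; python3 - <<'E'
from h import *
s=arm.observe();M=R.from_rotvec(s["ee_rot"]).as_matrix();print(s["tcp_pos"],M.round(4).tolist(),s["grip_width"])
E
```

```text
clock: 1.7
tcp_pos: [0.567, -0.1268, 0.295]
ee_rot: [-3.139, -0.039, -0.0]
contact_force: [-0.2, -1.3, 0.2]
grip_width: 0.004
finger_force: 0.0
[ 0.56698328 -0.12675892  0.2949749 ] [[0.9997, 0.0251, 0.0], [0.0251, -0.9997, 0.0025], [0.0001, -0.0025, -1.0]] 0.004394885397478327
```

```bash
python3 - <<'E'
from h import *
s=arm.observe();np.savez("p1.npz",p=s["tcp_pos"],r=s["ee_rot"]);cv2.imwrite("pics/w1.png",camera("wrist")[:,:,::-1])
E
```

```text
(no output)
```

View pics/w1.png

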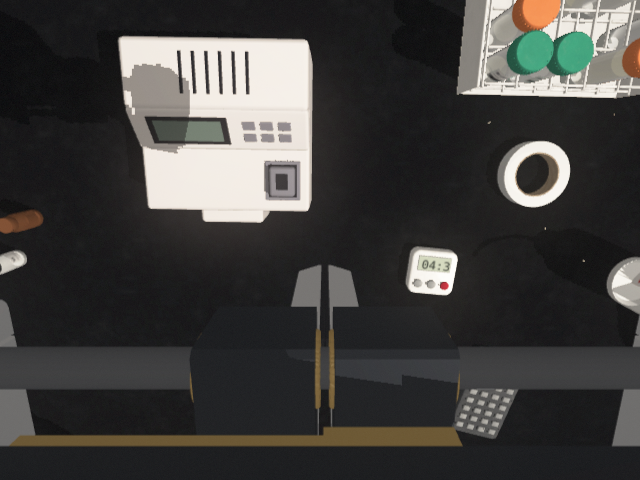

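The wrist view shows the key's pale face at (282,181), the housing's front top edge from (149,208) to (310,211), and the drawer front's top edge from (203,221) to (265,221). The vial's edge is at (10,262).

```bash
python3 - <<'E'
from h import *
np.set_printoptions(precision=4,suppress=True)
d=np.load("p1.npz");P=(d["p"],d["r"]);im=cv2.imread("pics/w1.png");g=cv2.cvtColor(im,cv2.COLOR_BGR2GRAY).astype(float)
# front edge rows: strongest brightness drop below y=195
pts=[]
for u in list(range(160,198,4))+list(range(272,306,4)):
    c=g[198:220,u]; k=np.argmin(np.diff(c)); pts.append((u,198+k+.5))
pts=np.array(pts);print(pts[[0,5,-6,-1]])
w=np.array([onz("wrist",u,v,.08,P)[:2] for u,v in pts]);f=np.polyfit(w[:,1],w[:,0],1);print("front x at y=-.028",np.polyval(f,-.028),"yaw",-f[0])
r=g[190];print("side cols",[ (u,r[u]) for u in list(range(145,152))+list(range(305,314))])
for u,v in[(148.5,190),(310.5,190)]:print(onz("wrist",u,v,.08,P))
print("drawer",onz("wrist",202.5,221.5,.063,P),onz("wrist",265.5,221.5,.063,P))
# key: grey contour
m=((g[155:205,258:305]<200)*255).astype(np.uint8);x,y,ww,hh=cv2.boundingRect(m);print("key bbox",x+258,y+155,ww,hh)
print("key",onz("wrist",282,181,.091,P))
E
```

```text
[[160.  208.5]
 [180.  208.5]
 [284.  210.5]
 [304.  210.5]]
front x at y=-.028 0.565537928622971 yaw 0.009290637817493817
side cols [(145, np.float64(54.0)), (146, np.float64(117.0)), (147, np.float64(202.0)), (148, np.float64(232.0)), (149, np.float64(235.0)), (150, np.float64(235.0)), (151, np.float64(235.0)), (305, np.float64(238.0)), (306, np.float64(241.0)), (307, np.float64(243.0)), (308, np.float64(236.0)), (309, np.float64(210.0)), (310, np.float64(189.0)), (311, np.float64(141.0)), (312, np.float64(45.0)), (313, np.float64(44.0))]
[0.5841 0.0553 0.08  ]
[ 0.5881 -0.112   0.08  ]
drawer [0.5486 0.0067 0.063 ] [ 0.5502 -0.0625  0.063 ]
key bbox 264 160 36 41
key [ 0.5978 -0.0838  0.091 ]
```

```bash
python3 -m pendant '[1.4,2.1,0,0,0,0, 1.4,2.1,0,0,0,0, 0,0,-4,0,0,0, 0,0,-4,0,0,0, 0,0,-4,0,0,0, 0,0,-4,0,0,0, 0,0,-2.5,0,0,0, 0,0,-1.2,0,0,0]'
```

```text
clock: 2.55
tcp_pos: [0.591, -0.0927, 0.0959]
ee_rot: [-3.141, -0.025, 0.006]
contact_force: [-0.9, -0.1, 0.8]
grip_width: 0.001
finger_force: 0.0
```

```bash
python3 -m pendant '[0,0,0,0,0,0, 0,0,-0.1,0,0,0, 0,0,-0.1,0,0,0, 0,0,-0.1,0,0,0, 0,0,-0.1,0,0,0, 0,0,-0.1,0,0,0, 0,0,-0.1,0,0,0, 0,0,0,0,0,0]'
```

```text
clock: 3.35
tcp_pos: [0.5926, -0.0917, 0.0923]
ee_rot: [-3.141, -0.026, 0.0]
contact_force: [-0.4, -0.1, -0.4]
grip_width: 0.005
finger_force: 0.0
```

```bash
python3 -m pendant '[0.2,0.3,0,0,0,0, 0.1,0.3,0,0,0,0, 0,0,-0.1,0,0,0, 0,0,-0.1,0,0,0, 0,0,-0.1,0,0,0, 0,0,-0.1,0,0,0, 0,0,0,0,0,0, 0,0,0,0,0,0]'
```

```text
clock: 4.15
tcp_pos: [0.5958, -0.0859, 0.0885]
ee_rot: [3.141, 0.026, 0.0]
contact_force: [0.5, 2.6, 3.1]
grip_width: 0.004
finger_force: 1.4
```

```bash
python3 -m pendant '[0,0,-0.1,0,0,0, 0,0,-0.1,0,0,0, 0,0,-0.1,0,0,0, 0,0,0,0,0,0, 0,0,0,0,0,0, 0,0,0,0,0,0, 0,0,0,0,0,0, 0,0,0,0,0,0]'; python3 - <<'E'
from h import *
a=cv2.cvtColor(cv2.imread("pics/top0.png"),cv2.COLOR_BGR2GRAY);b=cv2.cvtColor(camera("top")[:,:,::-1].copy(),cv2.COLOR_BGR2GRAY)
cv2.imwrite("pics/top1.png",b);print(b[252:300:3,318],a[252:300:3,318])
E
```

```text
clock: 4.95
tcp_pos: [0.5954, -0.0861, 0.0855]
ee_rot: [3.141, 0.026, -0.001]
contact_force: [-3.4, -2.1, 3.3]
grip_width: 0.006
finger_force: 2.3
[ 41  69 145  30  34  93 123  53 246 249 129  20  28  31  26  30] [246 147 136  27  29  28  27  25  26  27  17  20  18  20  19  17]
```

```bash
python3 -m pendant '[0,0,4,0,0,0, 0,0,4,0,0,0, 0,0,4,0,0,0, -2.9,1.1,0,0,0,0, -2.9,1.1,0,0,0,0, -2.9,1.1,0,0,0,0, -2.9,1.1,0,0,0,0, -2.9,1.1,0,0,0,0]'
```

```text
clock: 5.8
tcp_pos: [0.4497, -0.0302, 0.2054]
ee_rot: [-3.141, -0.027, -0.001]
contact_force: [0.8, 1.6, -0.4]
grip_width: 0.003
finger_force: 0.0
```

```bash
python3 -m pendant '[0,0,0,0,0,0, 0,0,0,0,0,0, 0,0,0,0,0,0, 0,0,0,0,0,0, 0,0,0,0,0,0, 0,0,0,0,0,0, 0,0,0,0,0,0, 0,0,0,0,0,0]' 0.55; python3 - <<'E'
from h import *
s=arm.observe();np.savez("p2.npz",p=s["tcp_pos"],r=s["ee_rot"]);cv2.imwrite("pics/w2.png",camera("wrist")[:,:,::-1])
E
```

```text
clock: 6.6
tcp_pos: [0.4508, -0.0308, 0.2054]
ee_rot: [-3.141, -0.026, 0.0]
contact_force: [-0.1, 0.1, -0.1]
grip_width: 0.449
finger_force: 0.0
```

View pics/w2.png

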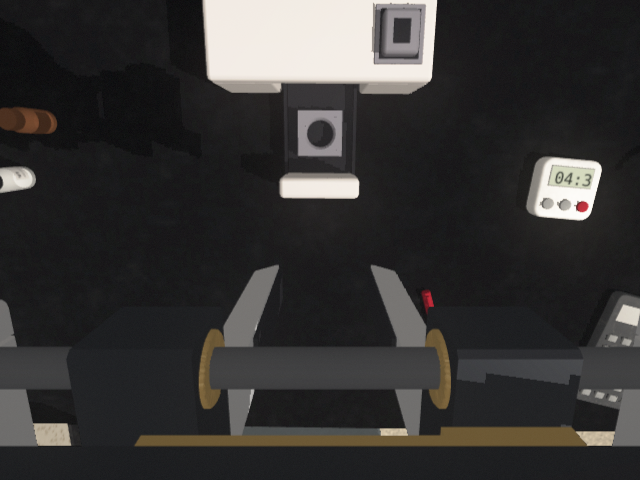

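The drawer is out. The grey block spans about (298–342, 110–156), the well rim is at (320,133), and the drawer front is at (319,186).

```bash
python3 - <<'E'
from h import *
np.set_printoptions(precision=4,suppress=True)
d=np.load("p2.npz");P=(d["p"],d["r"]);im=cv2.imread("pics/w2.png");g=cv2.cvtColor(im,cv2.COLOR_BGR2GRAY)
sub=g[100:165,290:350]
m=(sub>75).astype(np.uint8)*255
cs,_=cv2.findContours(m,cv2.RETR_EXTERNAL,cv2.CHAIN_APPROX_NONE);c=max(cs,key=cv2.contourArea)
r=cv2.minAreaRect(c);u,v=r[0][0]+290,r[0][1]+100;print("block",u,v,r[1:],onz("wrist",u,v,.026,P))
inn=((sub<75)&(cv2.drawContours(np.zeros_like(m),[c],-1,255,-1)>0)).astype(np.uint8)
cs,_=cv2.findContours(inn,cv2.RETR_EXTERNAL,cv2.CHAIN_APPROX_NONE);c=max(cs,key=cv2.contourArea);e=cv2.fitEllipse(c)
print("well",e[0][0]+290,e[0][1]+100,e[1],onz("wrist",e[0][0]+290,e[0][1]+100,.026,P))
for q in [(209,80),(431.5,82.5)]:print("housing",onz("wrist",*q,.08,P))
for q in [(280,174),(358,174),(280,198),(359,198)]:print("drawer front",onz("wrist",*q,.063,P))
print("key",onz("wrist",401,31,.091,P))
E
```

```text
block 320.0 133.0 ((46.0, 44.0), 90.0) [ 0.5282 -0.0261  0.026 ]
well 319.9846305847168 133.36234664916992 (25.049291610717773, 25.70534896850586) [ 0.5279 -0.0261  0.026 ]
housing [0.5639 0.0567 0.08  ]
housing [ 0.5648 -0.1096  0.08  ]
drawer front [0.4938 0.0064 0.063 ]
drawer front [ 0.4948 -0.0586  0.063 ]
drawer front [0.4737 0.0067 0.063 ]
drawer front [ 0.4747 -0.0602  0.063 ]
key [ 0.5966 -0.0826  0.091 ]
```

```bash
python3 -m pendant '[-0.6,3.7,0,0,0,0, -0.6,3.7,0,0,0,0, -0.6,3.7,0,0,0,0, -0.6,3.7,0,0,0,0, -0.6,3.7,0,0,0,0, -0.6,3.7,0,0,0,0, -0.6,3.7,0,0,0,0, -0.6,3.7,0,0,0,0]'; python3 - <<'E'
from h import *
arm.observe();camera("top");camera("top");s=arm.observe();print(s["tcp_pos"]);np.savez("p3.npz",p=s["tcp_pos"],r=s["ee_rot"]);cv2.imwrite("pics/w3.png",camera("wrist")[:,:,::-1])
E
```

```text
clock: 7.45
tcp_pos: [0.4023, 0.2667, 0.2056]
ee_rot: [-3.141, -0.026, -0.001]
contact_force: [0.7, 0.4, 0.3]
grip_width: 0.451
finger_force: 0.0
[0.40141396 0.26991612 0.2056976 ]
```

View pics/w3.png

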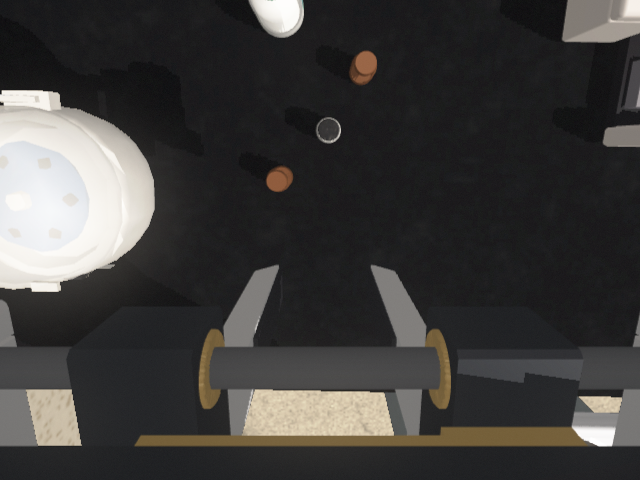

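Looking almost straight down, the vial (clear ring round a black cap) is at (328,130). The brown ones are at (364,67) and (279,180).

```bash
python3 - <<'E'
from h import *
np.set_printoptions(precision=4,suppress=True)
d=np.load("p3.npz");P=(d["p"],d["r"]);im=cv2.imread("pics/w3.png");g=cv2.cvtColor(im,cv2.COLOR_BGR2GRAY)
sub=g[108:152,305:352];m=(sub>70).astype(np.uint8)*255
cs,_=cv2.findContours(m,cv2.RETR_EXTERNAL,cv2.CHAIN_APPROX_NONE);c=max(cs,key=cv2.contourArea);e,r=cv2.minEnclosingCircle(c)
u,v=e[0]+305,e[1]+108
for z in(.03,.038,.048):print(u,v,r,onz("wrist",u,v,z,P))
print("dia",np.linalg.norm(onz("wrist",u-r,v,.038,P)-onz("wrist",u+r,v,.038,P)))
print("brown",onz("wrist",364,63,.048,P),onz("wrist",279,180,.048,P))
E
```

```text
328.5 129.92307662963867 13.162771224975586 [0.4816 0.2677 0.03  ]
328.5 129.92307662963867 13.162771224975586 [0.4813 0.2678 0.038 ]
328.5 129.92307662963867 13.162771224975586 [0.481  0.2679 0.048 ]
dia 0.023062422460936212
brown [0.5344 0.2401 0.048 ] [0.4378 0.3103 0.048 ]
```

```bash
python3 -m pendant '[2.7,-0.1,0,0,0,0, 2.7,-0.1,0,0,0,0, 2.6,0,0,0,0,0, 0,0,-4,0,0,0, 0,0,-4,0,0,0, 0,0,-4,0,0,0, 0,0,-1.5,0,0,0, 0,0,0,0,0,0]'
```

```text
clock: 8.4
tcp_pos: [0.4819, 0.262, 0.069]
ee_rot: [3.14, 0.025, -0.005]
contact_force: [0.8, 1.4, -0.0]
grip_width: 0.449
finger_force: 0.0
```

```bash
python3 - <<'E'
from h import *
np.set_printoptions(precision=4,suppress=True)
camera("top");camera("top");s=arm.observe();print(s["tcp_pos"]);im=camera("wrist")
cv2.imwrite("pics/w4.png",im[:,:,::-1])
E
```

```text
[0.4835 0.2634 0.0718]
```

View pics/w4.png

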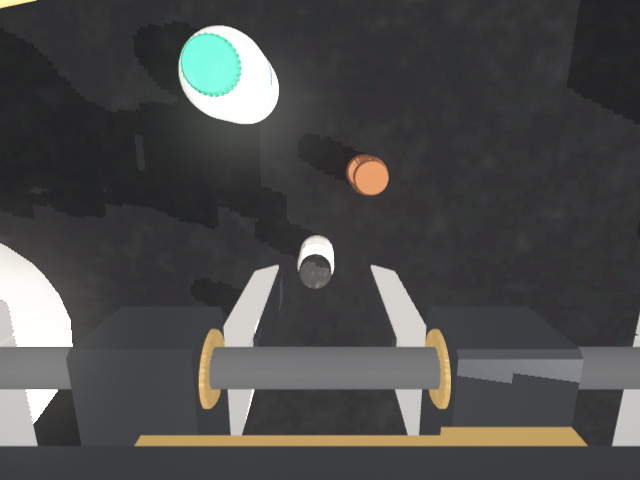

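The vial stands between the open fingers, with its cap top at (316,271).

```bash
python3 - <<'E'
from h import *
np.set_printoptions(precision=4,suppress=True)
s=arm.observe();P=(s["tcp_pos"],s["ee_rot"]);print(P[0],onz("wrist",316,272,.048,P),onz("wrist",324,266,.0718,P))
E
```

```text
[0.4838 0.2637 0.0723] [0.4823 0.268  0.048 ] [0.4937 0.2637 0.0718]
```

```bash
python3 -m pendant '[-0.1,0.4,0,0,0,0, 0,0,-1,0,0,0, 0,0,-1,0,0,0, 0,0,-1,0,0,0, 0,0,-1,0,0,0, 0,0,-1,0,0,0, 0,0,-0.4,0,0,0, 0,0,0,0,0,0]'
```

```text
clock: 9.35
tcp_pos: [0.4813, 0.2671, 0.0157]
ee_rot: [3.141, 0.027, -0.002]
contact_force: [-0.4, -0.6, 0.1]
grip_width: 0.447
finger_force: 0.0
```

```bash
python3 -m pendant '[0,0,0,0,0,0, 0,0,0,0,0,0, 0,0,0,0,0,0, 0,0,0,0,0,0, 0,0,0,0,0,0, 0,0,0,0,0,0, 0,0,0,0,0,0, 0,0,0,0,0,0]' 0.85 5
```

```text
clock: 10.15
tcp_pos: [0.482, 0.2674, 0.0168]
ee_rot: [-3.141, -0.026, -0.001]
contact_force: [-0.3, -0.6, 5.4]
grip_width: 0.234
finger_force: 5.0
```

```bash
python3 -m pendant '[0,0,1,0,0,0, 0,0,2,0,0,0, 0,0,4,0,0,0, 0,0,3,0,0,0, 0.5,-3,0,0,0,0, 0.5,-3,0,0,0,0, 0.5,-3,0,0,0,0, 0.5,-3,0,0,0,0]'
```

```text
clock: 10.95
tcp_pos: [0.5017, 0.1461, 0.1171]
ee_rot: [-3.141, -0.027, -0.001]
contact_force: [0.7, 0.6, 0.8]
grip_width: 0.227
finger_force: 5.0
```

```bash
python3 -m pendant '[0.5,-3,0,0,0,0, 0.5,-3,0,0,0,0, 0.5,-3,0,0,0,0, 0.5,-3,0,0,0,0, 0.3,-3,0,0,0,0, 0.3,-2.3,0,0,0,0, 0,0,0,0,0,0, 0,0,0,0,0,0]'; python3 - <<'E'
from h import *
for _ in range(4): camera("top")
s=arm.observe();print(s["tcp_pos"],s["ee_rot"],s["contact_force"],s["grip_width"]);np.savez("p5.npz",p=s["tcp_pos"],r=s["ee_rot"]);cv2.imwrite("pics/w5.png",camera("wrist")[:,:,::-1]);cv2.imwrite("pics/s5.png",camera("scene")[:,:,::-1])
a=cv2.imread("pics/w5.png");b=cv2.imread("pics/s5.png")
o=np.zeros((560,800,3),np.uint8);o[:560,:400]=cv2.resize(a[60:340,220:420],None,fx=2,fy=2);o[:560,400:]=cv2.resize(b[180:320,270:370],None,fx=4,fy=4);cv2.imwrite("pics/c5.png",o)
E
```

```text
clock: 11.75
tcp_pos: [0.5277, -0.0258, 0.1168]
ee_rot: [-3.141, -0.025, -0.0]
contact_force: [0.4, 0.7, -0.5]
grip_width: 0.232
finger_force: 5.0
[ 0.52768039 -0.02471473  0.11665185] [-3.14118079e+00 -2.86835760e-02 -2.04352771e-04] [ 0.2017508   1.16621222 -0.56596252] 0.2327791812347937
```

View pics/c5.png

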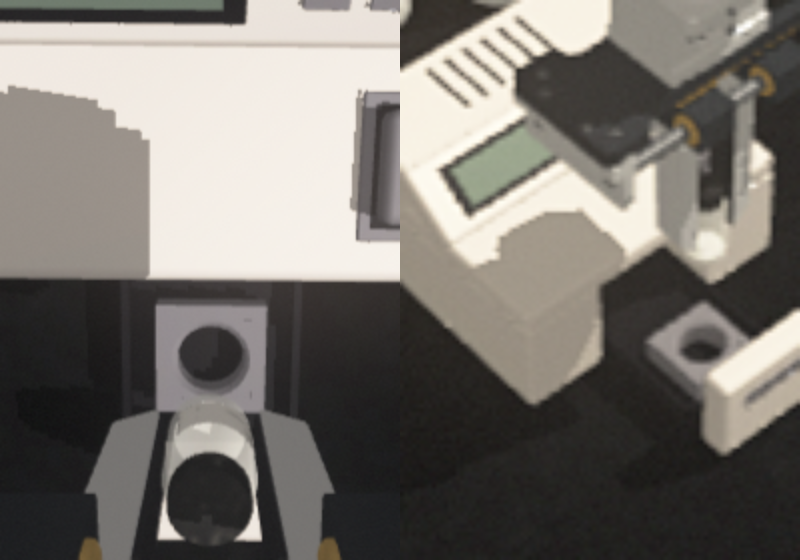

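The vial is held upright, with its cap top at wrist (325,309). The well rim below is at (325.5,237.5).

```bash
python3 - <<'E'
from h import *
np.set_printoptions(precision=4,suppress=True)
d=np.load("p5.npz");P=(d["p"],d["r"]);print(P[0])
print("well",onz("wrist",325.5,237.3,.026,P),"block",onz("wrist",220+211/2,60+357/2,.026,P))
print("cap",onz("wrist",325,309,.148,P))
# base visible rear-bottom edge of vial: crop (208,403)
print("base far edge",onz("wrist",220+208/2,60+402/2,.1,P))
E
```

```text
[ 0.5277 -0.0247  0.1167]
well [ 0.5298 -0.0259  0.026 ] block [ 0.5289 -0.0259  0.026 ]
cap [ 0.5293 -0.0253  0.148 ]
base far edge [ 0.5351 -0.0247  0.1   ]
```

```bash
python3 -m pendant '[0.1,-0.1,-1,0,0,0, 0,0,-1.5,0,0,0, 0,0,-1.5,0,0,0, 0,0,-1.5,0,0,0, 0,0,-1,0,0,0, 0,0,-0.4,0,0,0, 0,0,0,0,0,0, 0,0,0,0,0,0]'; python3 - <<'E'
from h import *
for _ in range(3): camera("top")
s=arm.observe();print(s["tcp_pos"],s["contact_force"],s["grip_width"]);np.savez("p6.npz",p=s["tcp_pos"],r=s["ee_rot"]);cv2.imwrite("pics/w6.png",camera("wrist")[:,:,::-1]);cv2.imwrite("pics/s6.png",camera("scene")[:,:,::-1])
a=cv2.imread("pics/w6.png");b=cv2.imread("pics/s6.png")
o=np.zeros((560,800,3),np.uint8);o[:560,:400]=cv2.resize(a[170:310,275:375],None,fx=4,fy=4);o[:560,400:]=cv2.resize(b[220:304,300:360],(400,560));cv2.imwrite("pics/c6.png",o)
E
```

```text
clock: 12.85
tcp_pos: [0.529, -0.0267, 0.0478]
ee_rot: [-3.141, -0.026, -0.001]
contact_force: [0.7, 0.5, -0.3]
grip_width: 0.232
finger_force: 5.0
[ 0.52908426 -0.02676514  0.04801826] [-0.10037967  0.16494801  0.43620561] 0.2308556148204098
```

View pics/c6.png

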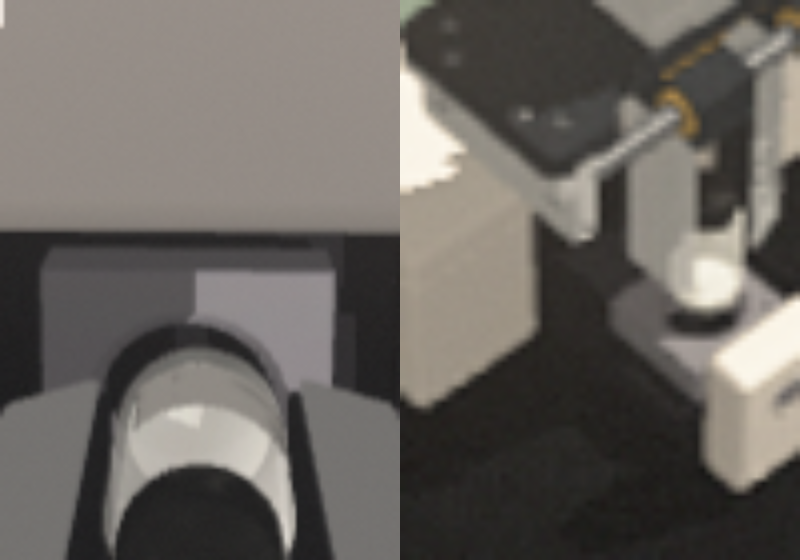

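The vial is just above the well, perhaps 1 mm too far to -y (vial centre at crop x 202, well arc at 192).

```bash
python3 -m pendant '[0,0.1,-0.2,0,0,0, 0,0,-0.2,0,0,0, 0,0,-0.2,0,0,0, 0,0,-0.2,0,0,0, 0,0,-0.2,0,0,0, 0,0,-0.1,0,0,0, 0,0,0,0,0,0, 0,0,0,0,0,0]'
```

```text
clock: 13.9
tcp_pos: [0.5288, -0.0258, 0.0365]
ee_rot: [-3.141, -0.026, -0.0]
contact_force: [-0.6, -0.4, 0.2]
grip_width: 0.233
finger_force: 5.0
```

```bash
python3 -m pendant '[0,0,-0.1,0,0,0, 0,0,-0.1,0,0,0, 0,0,-0.1,0,0,0, 0,0,-0.1,0,0,0, 0,0,-0.1,0,0,0, 0,0,-0.1,0,0,0, 0,0,0,0,0,0, 0,0,0,0,0,0]'
```

```text
clock: 14.7
tcp_pos: [0.5287, -0.0258, 0.0305]
ee_rot: [-3.141, -0.026, 0.0]
contact_force: [0.5, -0.3, -0.0]
grip_width: 0.236
finger_force: 5.0
```

```bash
python3 -m pendant '[0,0,-0.05,0,0,0, 0,0,-0.05,0,0,0, 0,0,0,0,0,0, 0,0,0,0,0,0, 0,0,0,0,0,0, 0,0,0,0,0,0, 0,0,0,0,0,0, 0,0,0,0,0,0]'
```

```text
clock: 15.5
tcp_pos: [0.5287, -0.0258, 0.0295]
ee_rot: [-3.141, -0.026, -0.0]
contact_force: [0.9, 0.3, -0.1]
grip_width: 0.235
finger_force: 5.0
```

```bash
python3 -m pendant '[0,0,-0.05,0,0,0, 0,0,-0.05,0,0,0, 0,0,0,0,0,0, 0,0,0,0,0,0, 0,0,0,0,0,0, 0,0,0,0,0,0, 0,0,0,0,0,0, 0,0,0,0,0,0]'
```

```text
clock: 16.3
tcp_pos: [0.5289, -0.0258, 0.0286]
ee_rot: [-3.141, -0.026, -0.001]
contact_force: [-1.1, -0.2, 5.9]
grip_width: 0.233
finger_force: 5.0
```

```bash
python3 -m pendant '[0,0,0,0,0,0, 0,0,0,0,0,0, 0,0,0,0,0,0, 0,0,0,0,0,0, 0,0,0,0,0,0, 0,0,1,0,0,0, 0,0,2,0,0,0, 0,0,2,0,0,0]' 0.66
```

```text
clock: 17.1
tcp_pos: [0.5286, -0.0256, 0.0795]
ee_rot: [-3.141, -0.027, 0.001]
contact_force: [-0.2, 0.4, -0.6]
grip_width: 0.338
finger_force: 0.0
```

```bash
python3 -m pendant '[0,0,3,0,0,0, 0,0,3,0,0,0, -2,0,1,0,0,0, -3,0,0,0,0,0, -3,0,0,0,0,0, -1,0,0,0,0,0, 0,0,0,0,0,0, 0,0,0,0,0,0]' 1 10; python3 - <<'E'
from h import *
s=arm.observe();print(s["tcp_pos"],s["contact_force"],s["grip_width"]);np.savez("p7.npz",p=s["tcp_pos"],r=s["ee_rot"]);cv2.imwrite("pics/w7.png",camera("wrist")[:,:,::-1]);cv2.imwrite("pics/s7.png",camera("scene")[:,:,::-1])
a=cv2.imread("pics/w7.png");b=cv2.imread("pics/s7.png")
o=np.zeros((560,800,3),np.uint8);o[:560,:400]=cv2.resize(a[20:300,225:425],None,fx=2,fy=2);o[:560,400:]=cv2.resize(b[200:312,300:380],(400,560));cv2.imwrite("pics/c7.png",o)
E
```

```text
clock: 17.9
tcp_pos: [0.4398, -0.0257, 0.1491]
ee_rot: [-3.141, -0.026, -0.002]
contact_force: [0.3, -0.3, 1.2]
grip_width: 0.004
finger_force: 0.0
[ 0.43982095 -0.02573659  0.14909575] [ 0.33436333 -0.28946625  1.17304973] 0.0035981053907323014
```

View pics/c7.png

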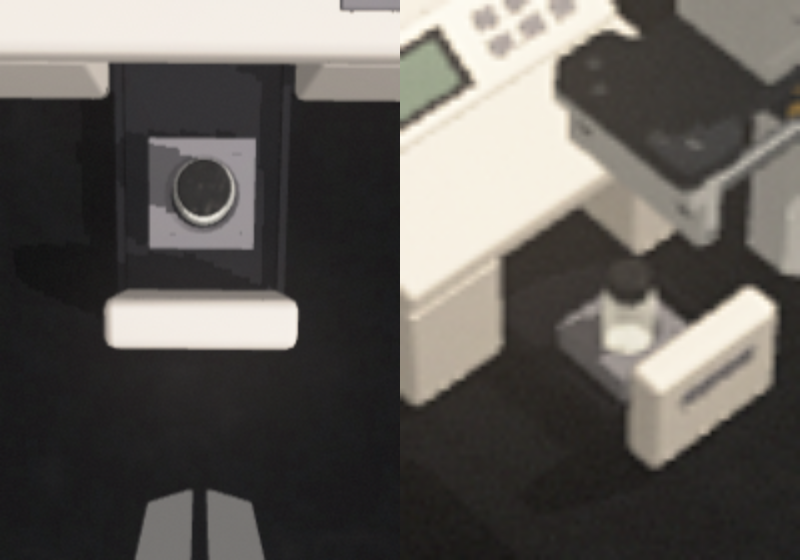

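The vial stands upright and down in the well, with its cap at about crop (203,188) and just below the drawer front's top. Next I shut the fingers, tilt the tips slightly forward and go down in front of the drawer.

```bash
python3 -m pendant '[0,0,-2,0,-0.05,0, 0,0,-3,0,-0.05,0, 0,0,-3,0,-0.05,0, 0,0,-2,0,0,0, 0,0,-1.2,0,0,0, 0.5,0,0,0,0,0, 0.5,0,0,0,0,0, 0,0,0,0,0,0]'
```

```text
clock: 18.8
tcp_pos: [0.4505, -0.0255, 0.0372]
ee_rot: [3.132, 0.026, 0.238]
contact_force: [0.0, -0.3, -0.9]
grip_width: 0.007
finger_force: 0.0
```

```bash
python3 -m pendant '[0.3,0,0,0,0,0, 0.3,0,0,0,0,0, 0.3,0,0,0,0,0, 0.3,0,0,0,0,0, 0.3,0,0,0,0,0, 0.3,0,0,0,0,0, 0.3,0,0,0,0,0, 0.3,0,0,0,0,0]'
```

```text
clock: 19.6
tcp_pos: [0.4727, -0.0258, 0.0364]
ee_rot: [3.131, 0.026, 0.235]
contact_force: [-3.0, 0.8, 1.6]
grip_width: 0.003
finger_force: 1.5
```

```bash
python3 -m pendant '[0.4,0,0,0,0,0, 0.4,0,0,0,0,0, 0.4,0,0,0,0,0, 0.4,0,0,0,0,0, 0.4,0,0,0,0,0, 0.4,0,0,0,0,0, 0.4,0,0,0,0,0, 0.3,0,0,0,0,0]'
```

```text
clock: 20.4
tcp_pos: [0.5041, -0.0256, 0.0364]
ee_rot: [3.132, 0.026, 0.235]
contact_force: [-3.9, 2.7, 0.7]
grip_width: 0.004
finger_force: 1.8
```

```bash
python3 -m pendant '[0.4,0,0,0,0,0, 0.4,0,0,0,0,0, 0.4,0,0,0,0,0, 0.4,0,0,0,0,0, 0.4,0,0,0,0,0, 0.4,0,0,0,0,0, 0.2,0,0,0,0,0, 0,0,0,0,0,0]'
```

```text
clock: 21.2
tcp_pos: [0.53, -0.0257, 0.0364]
ee_rot: [3.132, 0.026, 0.235]
contact_force: [-3.7, 3.0, 0.9]
grip_width: 0.005
finger_force: 2.0
```

```bash
python3 -m pendant '[0.1,0,0,0,0,0, 0.1,0,0,0,0,0, 0.1,0,0,0,0,0, 0.1,0,0,0,0,0, 0.1,0,0,0,0,0, 0,0,0,0,0,0, 0,0,0,0,0,0, 0,0,0,0,0,0]'; python3 - <<'E'
from h import *
im=camera("scene");cv2.imwrite("pics/s8.png",im[:,:,::-1])
E
```

```text
clock: 22.0
tcp_pos: [0.5345, -0.0257, 0.0364]
ee_rot: [3.132, 0.026, 0.234]
contact_force: [-5.6, 2.8, 1.6]
grip_width: 0.005
finger_force: 3.0
```

```bash
python3 -m pendant '[0.05,0,0,0,0,0, 0.05,0,0,0,0,0, 0.03,0,0,0,0,0, 0,0,0,0,0,0, 0,0,0,0,0,0, 0,0,0,0,0,0, 0,0,0,0,0,0, 0,0,0,0,0,0]'
```

```text
clock: 22.85
tcp_pos: [0.5356, -0.0256, 0.0363]
ee_rot: [3.132, 0.027, 0.234]
contact_force: [-7.0, 3.6, 4.1]
grip_width: 0.002
finger_force: 3.5
```

```bash
python3 -m pendant '[0.03,0,0,0,0,0, 0.03,0,0,0,0,0, 0.02,0,0,0,0,0, 0,0,0,0,0,0, 0,0,0,0,0,0, 0,0,0,0,0,0, 0,0,0,0,0,0, 0,0,0,0,0,0]'
```

```text
clock: 23.65
tcp_pos: [0.5364, -0.0256, 0.0363]
ee_rot: [3.132, 0.026, 0.234]
contact_force: [-7.5, 3.8, 3.8]
grip_width: 0.005
finger_force: 3.7
```

```bash
python3 -m pendant '[0.03,0,0,0,0,0, 0.03,0,0,0,0,0, 0.02,0,0,0,0,0, 0,0,0,0,0,0, 0,0,0,0,0,0, 0,0,0,0,0,0, 0,0,0,0,0,0, 0,0,0,0,0,0]'
```

```text
clock: 24.45
tcp_pos: [0.5371, -0.0256, 0.0363]
ee_rot: [3.132, 0.026, 0.234]
contact_force: [-7.6, 4.3, 4.0]
grip_width: 0.004
finger_force: 3.8
```

```bash
python3 -m pendant '[0.03,0,0,0,0,0, 0.03,0,0,0,0,0, 0.02,0,0,0,0,0, 0,0,0,0,0,0, 0,0,0,0,0,0, 0,0,0,0,0,0, 0,0,0,0,0,0, 0,0,0,0,0,0]'
```

```text
clock: 25.25
tcp_pos: [0.5379, -0.0257, 0.0363]
ee_rot: [3.132, 0.026, 0.234]
contact_force: [-7.6, 3.9, 4.6]
grip_width: 0.009
finger_force: 3.9
```

```bash
python3 -m pendant '[0.03,0,0,0,0,0, 0.03,0,0,0,0,0, 0.02,0,0,0,0,0, 0,0,0,0,0,0, 0,0,0,0,0,0, 0,0,0,0,0,0, 0,0,0,0,0,0, 0,0,0,0,0,0]'
```

```text
clock: 26.05
tcp_pos: [0.5386, -0.0256, 0.0363]
ee_rot: [3.132, 0.027, 0.233]
contact_force: [-9.2, 4.0, 5.4]
grip_width: 0.008
finger_force: 4.0
```

```bash
python3 -m pendant '[0.03,0,0,0,0,0, 0.03,0,0,0,0,0, 0.02,0,0,0,0,0, 0,0,0,0,0,0, 0,0,0,0,0,0, 0,0,0,0,0,0, 0,0,0,0,0,0, 0,0,0,0,0,0]'
```

```text
clock: 26.85
tcp_pos: [0.5395, -0.0256, 0.0363]
ee_rot: [3.132, 0.027, 0.234]
contact_force: [-8.9, 3.1, 5.6]
grip_width: 0.003
finger_force: 4.1
```

```bash
python3 -m pendant '[0.03,0,0,0,0,0, 0.03,0,0,0,0,0, 0.02,0,0,0,0,0, 0,0,0,0,0,0, 0,0,0,0,0,0, 0,0,0,0,0,0, 0,0,0,0,0,0, 0,0,0,0,0,0]'
```

```text
clock: 27.65
tcp_pos: [0.5403, -0.0256, 0.0363]
ee_rot: [3.132, 0.026, 0.233]
contact_force: [-8.8, 2.8, 4.6]
grip_width: 0.005
finger_force: 4.1
```

```bash
python3 -m pendant '[0.03,0,0,0,0,0, 0.03,0,0,0,0,0, 0.02,0,0,0,0,0, 0,0,0,0,0,0, 0,0,0,0,0,0, 0,0,0,0,0,0, 0,0,0,0,0,0, 0,0,0,0,0,0]'
```

```text
clock: 28.45
tcp_pos: [0.5413, -0.0256, 0.0363]
ee_rot: [3.132, 0.026, 0.234]
contact_force: [-5.9, 4.3, 2.8]
grip_width: 0.006
finger_force: 3.3
```

The push force dropped from 8.8 to 5.9 N, so the latch has clicked. I'll draw back slowly.

```bash
python3 -m pendant '[-0.1,0,0,0,0,0, -0.2,0,0,0,0,0, -0.2,0,0,0,0,0, -0.2,0,0,0,0,0, -0.3,0,0,0,0,0, -0.3,0,0,0,0,0, -0.3,0,0,0,0,0, -0.3,0,0,0,0,0]'
```

```text
clock: 29.25
tcp_pos: [0.5223, -0.0259, 0.0365]
ee_rot: [3.131, 0.026, 0.235]
contact_force: [-3.3, 2.3, 0.2]
grip_width: 0.005
finger_force: 1.7
```

```bash
python3 - <<'E'
from h import *
b=camera("scene")[:,:,::-1].copy();cv2.imwrite("pics/s9.png",b);a=cv2.imread("pics/s8.png")
s=arm.observe();print(s["contact_force"],s["finger_force"],s["tcp_pos"])
o=np.hstack([cv2.resize(x[170:310,290:390],(400,560)) for x in(a,b)]);cv2.imwrite("pics/c9.png",o)
E
```

```text
[-4.7923483   2.687796    0.88108151] 2.163368499604985 [ 0.52184877 -0.02588966  0.03640184]
```

View pics/c9.png

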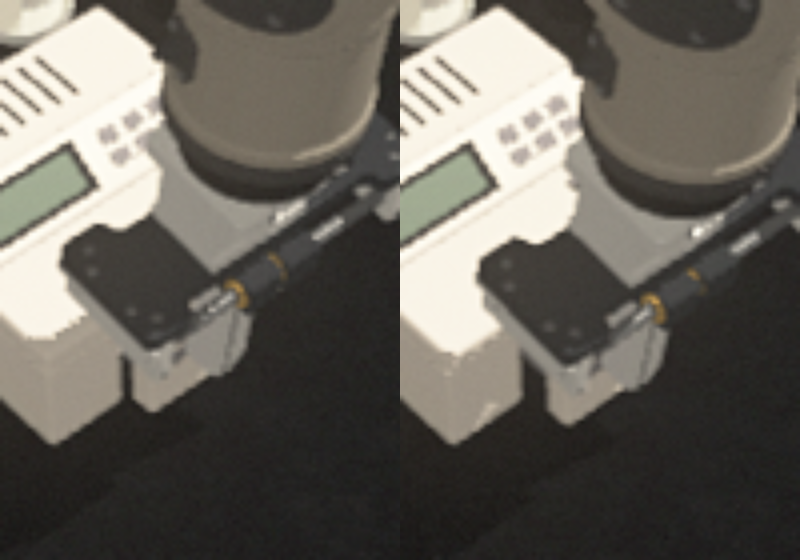

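The drawer followed the finger out again, so the force dip alone wasn't the click. I'll push back in and continue in finer steps, up to the buffer.

```bash
python3 -m pendant '[0.3,0,0,0,0,0, 0.3,0,0,0,0,0, 0.3,0,0,0,0,0, 0.3,0,0,0,0,0, 0.2,0,0,0,0,0, 0.2,0,0,0,0,0, 0.1,0,0,0,0,0, 0.1,0,0,0,0,0]'
```

```text
clock: 30.1
tcp_pos: [0.5398, -0.0257, 0.0363]
ee_rot: [3.131, 0.027, 0.233]
contact_force: [-8.9, 3.3, 4.4]
grip_width: -0.0
finger_force: 4.5
```

```bash
python3 -m pendant '[0.05,0,0,0,0,0, 0.05,0,0,0,0,0, 0,0,0,0,0,0, 0,0,0,0,0,0, 0,0,0,0,0,0, 0,0,0,0,0,0, 0,0,0,0,0,0, 0,0,0,0,0,0]'
```

```text
clock: 30.9
tcp_pos: [0.541, -0.0257, 0.0363]
ee_rot: [3.131, 0.026, 0.234]
contact_force: [-7.1, 3.9, 2.6]
grip_width: 0.004
finger_force: 3.3
```

Just at the dip; on in 0.4 mm steps.

```bash
python3 -m pendant '[0.02,0,0,0,0,0, 0.02,0,0,0,0,0, 0,0,0,0,0,0, 0,0,0,0,0,0, 0,0,0,0,0,0, 0,0,0,0,0,0, 0,0,0,0,0,0, 0,0,0,0,0,0]'
```

```text
clock: 31.7
tcp_pos: [0.5415, -0.0257, 0.0364]
ee_rot: [3.131, 0.026, 0.234]
contact_force: [-6.5, 2.7, 1.5]
grip_width: 0.004
finger_force: 3.1
```

```bash
python3 -m pendant '[0.02,0,0,0,0,0, 0.02,0,0,0,0,0, 0,0,0,0,0,0, 0,0,0,0,0,0, 0,0,0,0,0,0, 0,0,0,0,0,0, 0,0,0,0,0,0, 0,0,0,0,0,0]'
```

```text
clock: 32.5
tcp_pos: [0.542, -0.0257, 0.0364]
ee_rot: [3.132, 0.026, 0.234]
contact_force: [-5.4, 2.2, 1.6]
grip_width: 0.007
finger_force: 2.7
```

```bash
python3 -m pendant '[0.02,0,0,0,0,0, 0.02,0,0,0,0,0, 0,0,0,0,0,0, 0,0,0,0,0,0, 0,0,0,0,0,0, 0,0,0,0,0,0, 0,0,0,0,0,0, 0,0,0,0,0,0]'
```

```text
clock: 33.3
tcp_pos: [0.5424, -0.0257, 0.0364]
ee_rot: [3.132, 0.026, 0.234]
contact_force: [-6.6, 3.3, 1.2]
grip_width: 0.006
finger_force: 2.9
```

```bash
python3 -m pendant '[0.02,0,0,0,0,0, 0.02,0,0,0,0,0, 0,0,0,0,0,0, 0,0,0,0,0,0, 0,0,0,0,0,0, 0,0,0,0,0,0, 0,0,0,0,0,0, 0,0,0,0,0,0]'
```

```text
clock: 34.1
tcp_pos: [0.5426, -0.0257, 0.0364]
ee_rot: [3.131, 0.026, 0.234]
contact_force: [-7.8, 2.3, 2.9]
grip_width: 0.005
finger_force: 3.6
```

```bash
python3 -m pendant '[0.02,0,0,0,0,0, 0.02,0,0,0,0,0, 0,0,0,0,0,0, 0,0,0,0,0,0, 0,0,0,0,0,0, 0,0,0,0,0,0, 0,0,0,0,0,0, 0,0,0,0,0,0]'
```

```text
clock: 34.9
tcp_pos: [0.5427, -0.0257, 0.0363]
ee_rot: [3.131, 0.027, 0.233]
contact_force: [-7.7, 2.8, 4.2]
grip_width: 0.004
finger_force: 4.2
```

```bash
python3 -m pendant '[-0.1,0,0,0,0,0, -0.2,0,0,0,0,0, -0.2,0,0,0,0,0, -0.2,0,0,0,0,0, -0.3,0,0,0,0,0, -0.3,0,0,0,0,0, -0.3,0,0,0,0,0, 0,0,0,0,0,0]'
```

```text
clock: 35.7
tcp_pos: [0.527, -0.0259, 0.0364]
ee_rot: [3.131, 0.026, 0.235]
contact_force: [-4.5, 1.3, 1.3]
grip_width: 0.001
finger_force: 2.4
```

The drawer followed the finger out a second time. The feel so far was a rise to 9 N, a dip, then a stiff rise, but I let go at only about 8 N on the stiff part. I'll push in again and go a little further onto the buffer, still well below 20 N.

```bash
python3 -m pendant '[0.3,0,0,0,0,0, 0.3,0,0,0,0,0, 0.3,0,0,0,0,0, 0.3,0,0,0,0,0, 0.2,0,0,0,0,0, 0.1,0,0,0,0,0, 0.06,0,0,0,0,0, 0.04,0,0,0,0,0]'
```

```text
clock: 36.5
tcp_pos: [0.5428, -0.0257, 0.0363]
ee_rot: [3.131, 0.026, 0.233]
contact_force: [-9.4, 2.3, 4.4]
grip_width: 0.004
finger_force: 4.5
```

```bash
python3 -m pendant '[0.02,0,0,0,0,0, 0.02,0,0,0,0,0, 0,0,0,0,0,0, 0,0,0,0,0,0, 0,0,0,0,0,0, 0,0,0,0,0,0, 0,0,0,0,0,0, 0,0,0,0,0,0]'
```

```text
clock: 37.3
tcp_pos: [0.543, -0.0257, 0.0363]
ee_rot: [3.131, 0.026, 0.233]
contact_force: [-9.3, 3.1, 5.8]
grip_width: 0.005
finger_force: 4.5
```

```bash
python3 -m pendant '[0.03,0,0,0,0,0, 0.02,0,0,0,0,0, 0,0,0,0,0,0, 0,0,0,0,0,0, 0,0,0,0,0,0, 0,0,0,0,0,0, 0,0,0,0,0,0, 0,0,0,0,0,0]'
```

```text
clock: 38.1
tcp_pos: [0.5433, -0.0257, 0.0362]
ee_rot: [3.131, 0.026, 0.232]
contact_force: [-10.3, 4.0, 6.6]
grip_width: 0.006
finger_force: 5.4
```

```bash
python3 -m pendant '[0.03,0,0,0,0,0, 0.02,0,0,0,0,0, 0,0,0,0,0,0, 0,0,0,0,0,0, 0,0,0,0,0,0, 0,0,0,0,0,0, 0,0,0,0,0,0, 0,0,0,0,0,0]'
```

```text
clock: 38.9
tcp_pos: [0.5435, -0.0257, 0.0362]
ee_rot: [3.131, 0.026, 0.232]
contact_force: [-12.6, 4.3, 8.4]
grip_width: 0.004
finger_force: 6.3
```

```bash
python3 -m pendant '[-0.1,0,0,0,0,0, -0.1,0,0,0,0,0, -0.1,0,0,0,0,0, -0.1,0,0,0,0,0, -0.1,0,0,0,0,0, -0.1,0,0,0,0,0, 0,0,0,0,0,0, 0,0,0,0,0,0]'; python3 - <<'E'
from h import *
b=camera("scene")[:,:,::-1].copy();cv2.imwrite("pics/s10.png",b);print(arm.observe()["contact_force"])
cv2.imwrite("pics/t10.png",camera("top")[:,:,::-1])
E
```

```text
clock: 39.7
tcp_pos: [0.5389, -0.0258, 0.0364]
ee_rot: [3.131, 0.026, 0.235]
contact_force: [-3.3, 2.2, 0.5]
grip_width: 0.007
finger_force: 2.0
[-3.94932485  3.33729674  0.37844134]
```

```bash
python3 -m pendant '[-0.1,0,0,0,0,0, -0.1,0,0,0,0,0, -0.1,0,0,0,0,0, -0.1,0,0,0,0,0, -0.1,0,0,0,0,0, -0.1,0,0,0,0,0, -0.1,0,0,0,0,0, -0.1,0,0,0,0,0]'; python3 - <<'E'
from h import *
s=arm.observe();print(s["contact_force"],s["finger_force"]);camera("top");s=arm.observe();print(s["contact_force"],s["finger_force"])
E
```

```text
clock: 40.6
tcp_pos: [0.531, -0.0258, 0.0365]
ee_rot: [3.131, 0.026, 0.235]
contact_force: [0.5, 0.2, -0.3]
grip_width: 0.006
finger_force: 0.0
[ 0.54589938  0.21271534 -0.26600861] 0.0
[ 0.35897424 -0.4717503   0.70456716] 0.0
```

No force now, so the drawer stayed behind latched. I'll withdraw and check.

```bash
python3 -m pendant '[-2,0,0,0,0,0, -3,0,0,0,0,0, -3,0,1,0,0.05,0, 0,0,4,0,0.05,0, 0,0,4,0,0.05,0, 0,0,4,0,0,0, 0,0,2,0,0,0, 0,0,0,0,0,0]'; python3 - <<'E'
from h import *
b=camera("scene")[:,:,::-1].copy();t=camera("top")[:,:,::-1].copy();w=camera("wrist")[:,:,::-1].copy()
cv2.imwrite("pics/s11.png",b);cv2.imwrite("pics/t11.png",t);cv2.imwrite("pics/w11.png",w)
o=np.vstack([np.hstack([cv2.resize(b[:,:],(400,300)),cv2.resize(t,(400,300))]),np.hstack([cv2.resize(w,(400,300)),cv2.resize(b[165:285,240:400],(400,300))])]);cv2.imwrite("pics/c11.png",o)
a=cv2.imread("pics/top0.png");print(a[246:264,315].mean(1).round(),t[246:264,315].mean(1).round(),arm.observe()["tcp_pos"],arm.observe()["contact_force"])
E
```

```text
clock: 41.45
tcp_pos: [0.4526, -0.0258, 0.1893]
ee_rot: [3.141, 0.026, 0.008]
contact_force: [-0.3, 0.2, -1.1]
grip_width: 0.005
finger_force: 0.0
[242. 211. 171. 231. 243. 241. 244. 247. 232. 142. 123. 158. 121.  37.
  23.  25.  27.  27.] [125. 133. 133. 132. 132. 132. 132. 132. 132. 132. 130. 131. 131. 131.
 131. 130. 131. 130.] [ 0.45058524 -0.02588586  0.18580958] [-0.29991653  0.05008999 -0.79942386]
```

View pics/c11.png

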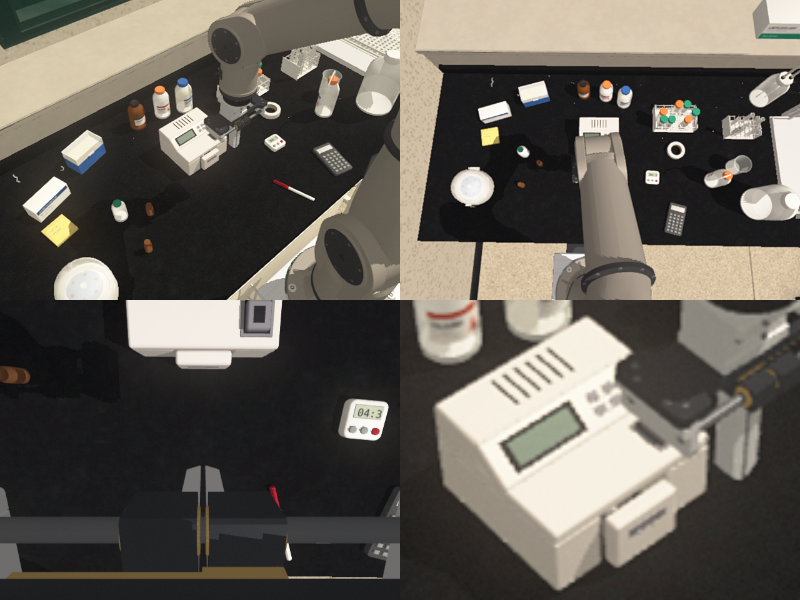

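The drawer is shut by itself at its home position (wrist panel, about (204,358)). The bystanders and both brown vials stand where they were, the vial is inside, and the robot touches nothing.

```bash
python3 -c "
from bench import arm
print(arm.close_job())"
```

```text
the job is handed in; nothing more can be done
None
```

The job is handed in at about 41 s: the key released the drawer, the vial went upright to the floor of the well, and the drawer latched on the third push at about 13 N (it had sprung back out after the first two); it stayed shut by itself, and the surrounding items looked undisturbed in the final pictures.

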